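# Prove the stop, then hold the blank for the saw

### The arm

A 7-joint arm with a two-finger parallel gripper is mounted at the origin on the work surface. World frame = base frame: x ahead of the robot, y to its left, z up, the work surface at z = 0. Lengths are in m, angles in degrees, forces in N, time in s.
With the tool pointing down it reaches from about 0.4 to 0.925 m from the base axis. Payload 4.1 kg.
Tool frame: the origin (TCP) lies midway between the tips of the shut fingers; the grasp point (between the pads) lies 19 mm behind it; z points along the fingers, y is the direction in which the jaws open and shut (so a half turn about z gives the same grasp; the last joint's range is limited). The gripper opens to 85 mm and grips with 20 to 120 N. Pads are 22 mm wide; open, the fingers measure 114 mm over their backs; the gripper's body (76 mm by 85 mm) begins 54 mm behind the grasp point. The pads swing forward as they close: fully open they stand 13 mm farther back than shut.
Start: joints at [66.062, 22.827, 2.584, 88.041, -1.071, 69.15, -2.905], TCP at [0.204, -0.617, 0.231] pointing down, gripper open.
Joint ranges: [-161.44, 161.44], [-28.35, 127.94], [-78.24, 83.42], [0, 140.83], [-78.03, 258.03], [13.02, 114.36], [-168.23, 168.23]. Speed limits (degrees/s): [147.25, 147.25, 180, 180, 180, 180, 180].

### API

Orientations are given as [roll, pitch, yaw] about the fixed x, y, z axes, in that order (R = Rz(yaw) Ry(pitch) Rx(roll)).
In Python, from station import read_state, capture, get_calibration, hand_in gives the robot as it stands.
- The arm moves only by the tool play_rows, never from a script. Its arguments are lists of equal length, an entry for each row: "slide": the shift along the tool's x, y, z in mm, a list of three; "rot": the turn, a rotation vector about the tool's x, y, z in degrees, a list of three; "hand": the opening, from 0 (shut) to 1 (fully open). In form: {"slide": [[x, y, z], ...], "rot": [[ax, ay, az], ...], "hand": [hand, ...]}. A call has 1 to 12 rows; each row is the pose to reach, as a shift and turn from the pose measured when the call began, along the tool's axes at that moment; what a row does not reach only later rows make up. A row lasts 1/8 s, in which the tool goes at most 62.5 mm and 10.7 degrees, less where a joint would pass 70% of its speed; a pose out of reach is approached as far as the arm can. A call with a gripper value outside its range is refused whole. The fingers move at their own pace and stop on an object; "force" is the grip in N (left out, the last holds). Time passes only in rows, so rows that repeat a pose let the fingers close. It gives the time, the measured TCP pose, the force and the opening at its end, in the units of the state.
- read_state(): the state, without advancing time (a new reading comes with each control period).
- capture(name): name is "scene" or "top" or "wrist"; returns the picture (384x512x3 uint8, red, green, blue); there is no depth.
- get_calibration(name): a dict with "fx", "fy", "cx", "cy" (pixels), "origin" and "orientation" of the camera in the world; the wrist camera has in their place "hand_eye" (4x4, takes a point from camera to tool coordinates, whose origin is the TCP and whose axes are the flange's). Camera axes: x right, y up, looking along -z (the intrinsics and any distortion apply to the point x, -y, -z); pixel columns grow to the right and rows downward; lengths in m; the calibration is good to about 2 mm. A picture is of the moment at which its call begins: read the wrist's pose just before it. get_calibration takes no time and is no camera call.
- hand_in(): hands the job in, once; it reports no verdict.
The state is a dict: "t": time; "joints": joint angles; "qvel": joint speeds; "joint_torque": joint torques, N m; "tool_pos": TCP position; "tool_rot": TCP orientation; "force": force on the tool from outside, world axes, zero at the start; "wrist_torque": the same for the moment, N m; "width": finger opening in m.
Only numpy, scipy, OpenCV 4.12 (cv2) and the standard library are available. Lean on these libraries where they do the work, as an engineer would, in place of code of your own. Each camera call takes 0.05 s, during which the arm holds its last target. There are 200 camera calls.

### The job

Test the cut-off saw's stop before work: press the red mushroom button fully down until it stays down, then twist it clockwise so that it springs back up. Then slide the bevelled maple blank flat along the saw bed until its square long edge is flush with the dark fence and its end is against the red stop block, and hold it there with one firm diagonal push of the fingers, pressing it onto the bed and into the fence at once. Finish while still pushing, and leave everything else on the bench alone.

Things in the scene. Friction and masses are not known exactly. Their poses are not given: they have to be found in the camera images.
- saw: small blue cut-off saw, fixed to the table, yaw within 12 degrees. Origin: on the table under the bed; x points away from the robot to the fence, y left along the fence, z up. The raised saw head stands behind the fence at x over 70 mm, y 10 to 120 mm, up to z = 250 mm in this frame. The blank is seated when its origin is at x = 15, y = -25, z = 50 mm here, with the saw's yaw
- bed: aluminium bed of the saw, same frame as saw: top surface at z = 50 mm, x -100 to +70 mm, y -140 to +140 mm
- fence: dark steel fence of the saw, same frame as saw: its face looks to -x at x = 45 mm, along the whole bed, 36 mm high above the bed, with an 8 mm slot at y = 20 mm
- stop_block: red stop block at the right end of the fence, same frame as saw: its face looks to +y at y = -90 mm; it spans x -1 to +44 mm and y -116 to -90 mm, 36 mm high above the bed, with a screw head 8 mm higher
- blank: pale maple blank, loose and askew on the bed (yaw within 16 degrees of the saw's, bevel towards the robot), 60 (x) x 130 (y) x 24 mm, about 0.12 kg; slides with friction. Origin: centre of its underside. Its +x long face is square and goes against the fence; its -x face is vertical for 6 mm, then a bevel at 60 degrees from level rises to the top
- bevel (a point): middle of the blank's bevel: x = -25, y = 0, z = 15 mm in the blank's frame; axes as the blank's. The bevel is 21 mm wide and runs the blank's length, facing -x and up; a push square to it is along +x and 30 degrees downwards and presses the blank on bed and fence together; with friction of 0.5 to 0.75 on the bed, a steeper push only jams it there: push about twice as hard towards the fence (10 to 15 N) as down
- stop_box: yellow stop station, 85 x 85 x 55 mm, fixed to the table, with the red mushroom on top. Origin: centre of its underside
- stop_top (a point): centre of the top of the red mushroom head: 95 mm above the table when up, 89 mm when down. The head is 40 mm in diameter and 18 mm high, its underside 22 mm above the box when up, 16 mm when down; black collar under it 34 mm in diameter, 6 mm high
- stop_press (a joint): how far the mushroom is pressed, m: 0 up, 0.006 fully down. Takes about 5 N; it stays down by itself
- stop_turn (a joint): how far the mushroom head is turned clockwise seen from above, rad: 0 to 1.4, starts at 0 and stays where it is left. Takes about 0.2 N m. From about 0.4 rad on the pressed head is driven upwards with up to 7 N; at 1.1 rad or more it goes fully up as soon as it is let go (held in the fingers it may stay down). Leave it turned
- offcut: loose brown wood offcut, 50 x 90 x 22 mm, bystander. Origin: centre of its underside
- wax_jar: amber glass jar with brass lid, diameter 60, height 75 mm, bystander. Origin: centre of its underside
- hammer: hammer, 240 mm long, lying, bystander. Origin: on the underside
- file: flat steel file with blue handle, 280 mm long, lying, bystander. Origin: on the underside, near the middle
- bench_brush: bench brush, lying, bystander. Origin: on the underside
- pin_cup: white ceramic cup, diameter 72, height 70 mm, bystander. Origin: centre of its underside
- oil_can: green can, diameter 56, height 110 mm, bystander. Origin: centre of its underside
Not all that is in view belongs to the job. What is shaped like the blank but green or purple is not meant.

How it is judged:
By the outcome, as a careful person would: the job done as asked, in the order asked, and still so for the second after the job is handed in, while the arm keeps its last pose, push and grip.
It also fails if it takes over 69 s, if anything falls off the work surface, if the arm or the gripper's body presses on something with over 40 N, if the wrist force passes 120 N, or if a joint passes its speed limit or range.

## Working session

There is one attempt and no reset: what is moved stays moved. The work goes in short steps, Python scripts to look and compute and a tool call to move; the robot and the scene stay as the last step left them, time stands still between calls to the robot, and variables do not carry over. Pictures are saved under pics/ and viewed, about 8 in all and at most 12, crops included, and the job is handed in when it is done.

Besides the shell and the picture viewer there is one more tool, called after "Call:" as a command line: name --argument value ..., lists and objects as JSON in quotes. play_rows: Moves the arm, as the interface text tells. Its arguments: {"type":"object","properties":{"slide":{"type":"array","items":{"type":"array","items":{"type":"number"}}},"rot":{"type":"array","items":{"type":"array","items":{"type":"number"}}},"hand":{"type":"array","items":{"type":"number"}},"force":{"type":"number"}},"required":["slide","rot","hand"]}

```bash
mkdir -p pics; cat > h.py <<'E'
import numpy as np, cv2
from scipy.spatial.transform import Rotation as R
from station import *
def cal(n):
    c=get_calibration(n); return c
def campose(n,st=None):
    c=get_calibration(n)
    if 'hand_eye' in c:
        st=st or read_state(); H=np.array(c['hand_eye'])
        Rt=R.from_euler('xyz',st['tool_rot'],degrees=True).as_matrix()
        return c,np.array(st['tool_pos'])+Rt@H[:3,3],Rt@H[:3,:3]
    o=np.array(c['orientation'])
    Rm=o if o.shape==(3,3) else R.from_euler('xyz',o,degrees=True).as_matrix()
    return c,np.array(c['origin']),Rm
def ray(cp,u,v):
    c,o,Rm=cp; d=Rm@np.array([(u-c['cx'])/c['fx'],-(v-c['cy'])/c['fy'],-1.]); return o,d
def onz(cp,u,v,z):
    o,d=ray(cp,u,v); return o+d*(z-o[2])/d[2]
def proj(cp,p):
    c,o,Rm=cp; q=Rm.T@(np.array(p)-o); return np.array([c['cx']+c['fx']*q[0]/-q[2],c['cy']-c['fy']*q[1]/-q[2]])
def save(n,f):
    im=capture(n); cv2.imwrite('pics/'+f,im[:,:,::-1]); return im
E
python3 - <<'E'
from h import *
print(read_state())
for n in('scene','top','wrist'): print(get_calibration(n))
a=save('top','top0.png'); b=save('scene','scene0.png')
E
```

```text
{'t': 0.0, 'joints': array([66.06172924, 22.87118864,  2.57946257, 88.11354493, -1.07151205,
       69.15229722, -2.90516679]), 'qvel': array([ 0.05482811, -0.00589502, -0.06190342,  0.01253173, -0.03400588,
       -0.11643684, -0.01961253]), 'joint_torque': array([ 5.61885518e-04, -4.75121391e+01,  1.36480417e+00, -2.54219145e+01,
        1.15767468e-02,  9.34887008e-03,  1.49294038e-05]), 'tool_pos': array([ 0.20355585, -0.61662805,  0.23027634]), 'tool_rot': array([-1.79887349e+02,  7.36800959e-03,  1.82728529e+01]), 'force': array([-0.31331834, -0.93225672,  0.26981819]), 'wrist_torque': array([-0.01370666, -0.01000565, -0.02576757]), 'width': 0.08523478045086214}
{'fx': 448.37806423287566, 'fy': 448.37806423287566, 'cx': 261.79117954270765, 'cy': 194.20899945647494, 'origin': array([1.5464124 , 0.74669368, 1.12545149]), 'orientation': array([ 51.33088282,   0.48987484, 124.8398148 ])}
{'fx': 440.4860377778417, 'fy': 440.4860377778417, 'cx': 255.067605771721, 'cy': 194.26396362976482, 'origin': array([ 3.26141642e-01, -1.58440054e-03,  1.78529856e+00]), 'orientation': array([  6.12618613,  -0.58109795, -88.69515801])}
{'fx': 328.41949447179803, 'fy': 328.41949447179803, 'cx': 254.18630839076664, 'cy': 194.6480082105794, 'hand_eye': array([[ 1.28794675e-04,  9.63530045e-01,  2.67600142e-01,
         6.72133321e-02],
       [ 9.99999992e-01, -1.27914510e-04, -2.07219618e-05,
        -1.36694141e-03],
       [ 1.42637083e-05,  2.67600142e-01, -9.63530053e-01,
        -1.42582614e-01],
       [ 0.00000000e+00,  0.00000000e+00,  0.00000000e+00,
         1.00000000e+00]])}
```

View pics/top0.png

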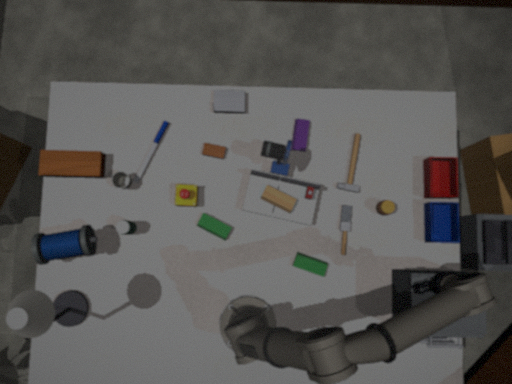

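View pics/scene0.png

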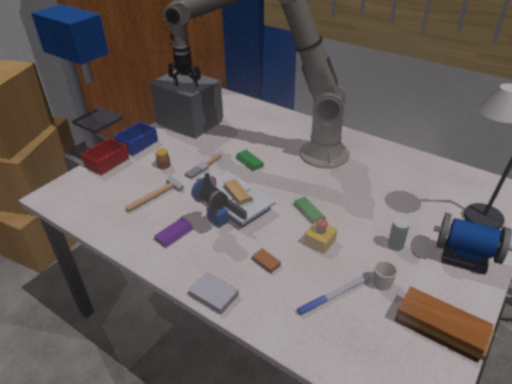

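The top view shows the stop station at (187,194), the saw bed at (283,197) with the pale maple blank on it at (280,198), and the red stop block at (310,191). The green blanks at (214,226) and (310,264) and the purple one at (301,134) are decoys. Only the pale one on the bed fits the description. I'll confirm this with a crop and measure roughly.

```bash
cat > m.py <<'E'
from h import *
im=cv2.imread('pics/top0.png'); cp=campose('top')
hsv=cv2.cvtColor(im,cv2.COLOR_BGR2HSV)
def big(lo,hi,roi):
    m=cv2.inRange(hsv,lo,hi); k=np.zeros_like(m); x0,y0,x1,y1=roi; k[y0:y1,x0:x1]=m[y0:y1,x0:x1]
    c=max(cv2.findContours(k,0,1)[0],key=cv2.contourArea); return c
for nm,lo,hi,roi,z in [('box',(20,120,60),(35,255,255),(160,170,220,220),.055),('red',(0,150,60),(8,255,255),(175,180,200,205),.095),
   ('blank',(8,60,80),(28,180,255),(255,180,302,215),.074),('stop',(0,120,50),(10,255,255),(300,180,322,205),.086)]:
    c=big(lo,hi,roi); r=cv2.minAreaRect(c); b=cv2.boxPoints(r)
    print(nm,r,cv2.contourArea(c)); print(onz(cp,*r[0],z).round(4),[onz(cp,*p,z)[:2].round(3).tolist() for p in b])
cv2.imwrite('pics/crop0.png',cv2.resize(im[160:235,160:335],None,fx=4.5,fy=4.5,interpolation=2))
E
python3 m.py
```

```text
box ((186.0470428466797, 194.88821411132812), (21.244932174682617, 20.784751892089844), 4.39870548248291) 385.5
[0.5032 0.2572 0.055 ] [[0.464, 0.3], [0.547, 0.298], [0.542, 0.214], [0.46, 0.217]]
red ((184.5, 193.5), (7.0, 9.0), 90.0) 34.5
[0.5044 0.2574 0.095 ] [[0.518, 0.275], [0.518, 0.241], [0.491, 0.24], [0.49, 0.274]]
blank ((278.5000305175781, 198.50001525878906), (32.64659118652344, 14.758047103881836), 26.56505012512207) 440.5
[ 0.4957 -0.1066  0.074 ] [[0.497, -0.037], [0.549, -0.061], [0.495, -0.177], [0.442, -0.152]]
stop ((310.2000427246094, 188.10003662109375), (4.919349670410156, 2.683281421661377), 26.56505012512207) 7.5
[ 0.5381 -0.2286  0.086 ] [[0.537, -0.218], [0.547, -0.222], [0.539, -0.239], [0.529, -0.235]]
```

View pics/crop0.png

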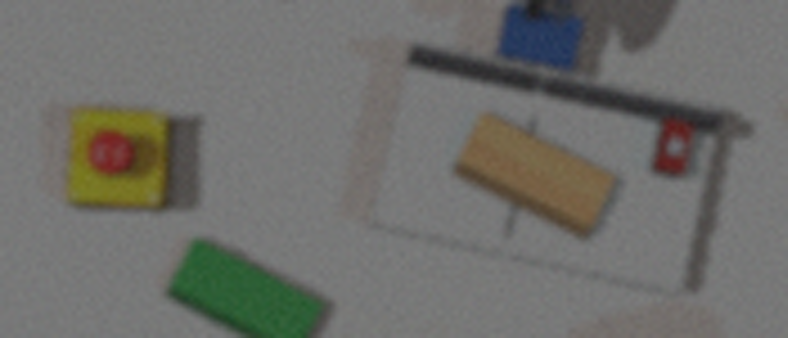

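The crop confirms the pale maple blank on the bed, with its bevel towards the robot and yaw about -25°. The saw is at about -11°, and the stop station is at (0.503, 0.257). First I'll move over the stop station.

```bash
cat > go.py <<'E'
# usage: go.py x y z roll pitch yaw [x y z r p y ...]  -> slide mm, rotvec deg in the current tool axes
import sys; from h import *
s=read_state(); Rt=R.from_euler('xyz',s['tool_rot'],degrees=True); p=np.array(s['tool_pos'])
print('t',round(s['t'],2),'pos',p.round(4),'rot',s['tool_rot'].round(2),'F',s['force'].round(1),'w',round(s['width'],4),'q',s['joints'].round(0))
a=np.array(sys.argv[1:],float).reshape(-1,6)
for r in a:
    d=Rt.inv().apply(r[:3]-p)*1000; w=(Rt.inv()*R.from_euler('xyz',r[3:],degrees=True)).as_rotvec(degrees=True)
    print(r.tolist(),'slide',d.round(1).tolist(),'rot',w.round(1).tolist())
E
python3 go.py .33 -.45 .3 180 0 45  .44 -.2 .34 180 0 75  .46 .05 .34 180 0 105 .46 .25 .3 180 0 130
```

```text
t 0.1 pos [ 0.2036 -0.6167  0.2304] rot [-1.799e+02  1.000e-02  1.827e+01] F [ 0.3 -0.   0.7] w 0.0851 q [66. 23.  3. 88. -1. 69. -3.]
[0.33, -0.45, 0.3, 180.0, 0.0, 45.0] slide [172.3, -118.8, -69.4] rot [-0.1, -0.0, -26.7]
[0.44, -0.2, 0.34, 180.0, 0.0, 75.0] slide [355.1, -321.8, -109.1] rot [-0.1, -0.0, -56.7]
[0.46, 0.05, 0.34, 180.0, 0.0, 105.0] slide [452.5, -552.9, -108.7] rot [-0.1, -0.1, -86.7]
[0.46, 0.25, 0.3, 180.0, 0.0, 130.0] slide [515.2, -742.7, -68.4] rot [-0.1, -0.1, -111.7]
```

Call:
play_rows --slide '[[58, -40, -23], [115, -80, -46], [172, -119, -69], [218, -170, -79], [264, -220, -89], [310, -271, -99], [355, -322, -109], [388, -399, -109], [420, -476, -109], [452, -553, -109]]' --rot '[[0, 0, -9], [0, 0, -18], [0, 0, -27], [0, 0, -35], [0, 0, -42], [0, 0, -50], [0, 0, -57], [0, 0, -67], [0, 0, -77], [0, 0, -87]]' --hand '[0, 0, 0, 0, 0, 0, 0, 0, 0, 0]'

```text
t: 1.35
tool_pos: [0.4461, -0.0654, 0.3381]
tool_rot: [-180.0, -0.1, 105.6]
force: [0.2, 0.9, 0.5]
width: -0.0002
```

```bash
python3 go.py .46 .25 .24 180 0 130 .42 -.08 .34 180 0 0 
```

```text
t 1.35 pos [ 0.4461 -0.0654  0.3381] rot [-1.7999e+02 -9.0000e-02  1.0560e+02] F [0.2 0.9 0.5] w -0.0002 q [ 34.  -1. -30. 104.  -1.  77.  20.]
[0.46, 0.25, 0.24, 180.0, 0.0, 130.0] slide [299.9, 98.2, 98.5] rot [0.0, -0.1, -24.4]
[0.42, -0.08, 0.34, 180.0, 0.0, 0.0] slide [-7.0, -29.1, -1.9] rot [-0.1, -0.0, 105.6]
```

Call:
play_rows --slide '[[55, 18, 10], [110, 36, 25], [165, 54, 45], [220, 72, 65], [270, 90, 90], [305, 126, 115], [305, 126, 130], [305, 126, 130]]' --rot '[[0, 0, -6], [0, 0, -12], [0, 0, -18], [0, 0, -24], [0, 0, -24], [0, 0, -24], [0, 0, -24], [0, 0, -24]]' --hand '[0, 0, 0, 0, 0, 0, 0, 0]'

```text
t: 2.35
tool_pos: [0.4843, 0.2611, 0.2068]
tool_rot: [-179.8, -0.1, 129.6]
force: [-0.2, 0.0, 0.2]
width: 0.0
```

```bash
python3 - <<'E'
from h import *
s=read_state(); cp=campose('wrist',s); im=save('wrist','w1.png')
print(s['tool_pos'],s['tool_rot'])
hsv=cv2.cvtColor(im,cv2.COLOR_RGB2HSV)
m=cv2.inRange(hsv,(0,140,50),(9,255,255))|cv2.inRange(hsv,(172,140,50),(180,255,255))
c=max(cv2.findContours(m,0,1)[0],key=cv2.contourArea); (u,v),r=cv2.minEnclosingCircle(c)
M=cv2.moments(c);g=(M['m10']/M['m00'],M['m01']/M['m00'])
print('red',(u,v),r,g,onz(cp,u,v,.095),onz(cp,*g,.093), cv2.boundingRect(c))
m=cv2.inRange(hsv,(20,110,50),(36,255,255)); c=cv2.convexHull(max(cv2.findContours(m,0,1)[0],key=cv2.contourArea)); b=cv2.boxPoints(cv2.minAreaRect(c))
P=np.array([onz(cp,*p,.055) for p in b]); print(P.round(4), P.mean(0))
E
```

```text
[0.48430732 0.26106179 0.20678884] [-1.79780756e+02 -1.25127529e-01  1.29594378e+02]
red (271.558837890625, 207.41175842285156) 23.61113929748535 (271.56974215594903, 207.8913741327534) [0.50245171 0.26062928 0.095     ] [0.50320512 0.25989963 0.093     ] (249, 186, 46, 45)
[[0.458  0.219  0.055 ]
 [0.4607 0.3036 0.055 ]
 [0.5452 0.3023 0.055 ]
 [0.5476 0.2132 0.055 ]] [0.50287191 0.25952037 0.055     ]
```

View pics/w1.png

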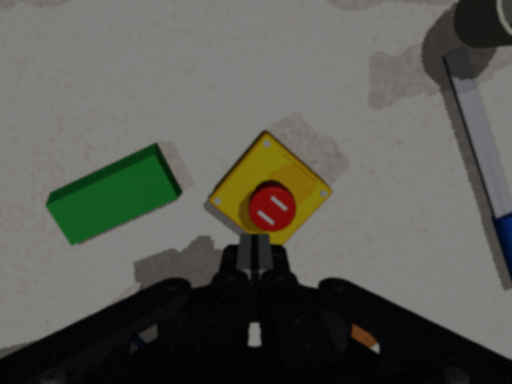

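The wrist view shows the yellow box with the red mushroom at (271,207), which gives a centre of (0.503, 0.260). That agrees with the box centre. Next I press it with shut fingers.

Call:
play_rows --slide '[[-13, 14, 40], [-13, 14, 80], [-13, 14, 103], [-13, 14, 112], [-13, 14, 116], [-13, 14, 119], [-13, 14, 120.5], [-13, 14, 120.5]]' --rot '[[0, 0, 0], [0, 0, 0], [0, 0, 0], [0, 0, 0], [0, 0, 0], [0, 0, 0], [0, 0, 0], [0, 0, 0]]' --hand '[0, 0, 0, 0, 0, 0, 0, 0]'

```text
t: 3.4
tool_pos: [0.5048, 0.2593, 0.089]
tool_rot: [-179.9, 0.1, 129.5]
force: [-1.1, -3.1, 8.5]
width: -0.0
```

Call:
play_rows --slide '[[0, 0, 3], [0, 0, 5], [0, 0, 5]]' --rot '[[0, 0, 0], [0, 0, 0], [0, 0, 0]]' --hand '[0, 0, 0]'

```text
t: 3.78
tool_pos: [0.5053, 0.2596, 0.0887]
tool_rot: [-179.9, 0.2, 129.5]
force: [-8.3, -8.1, 29.1]
width: 0.0002
```

Call:
play_rows --slide '[[1.5, 0, -20], [1.5, 0, -60], [1.5, 0, -60]]' --rot '[[0, 0, 0], [0, 0, 0], [0, 0, 0]]' --hand '[0.4, 1, 1]'

```text
t: 4.15
tool_pos: [0.5064, 0.2635, 0.1524]
tool_rot: [179.6, 0.3, 129.5]
force: [-0.9, 0.4, -0.2]
width: 0.0544
```

```bash
cat > red.py <<'E'
from h import *
s=read_state(); cp=campose('wrist',s); im=capture('wrist')
hsv=cv2.cvtColor(im,cv2.COLOR_RGB2HSV)
m=cv2.inRange(hsv,(0,140,50),(9,255,255))|cv2.inRange(hsv,(172,140,50),(180,255,255))
c=max(cv2.findContours(m,0,1)[0],key=cv2.contourArea); (u,v),r=cv2.minEnclosingCircle(c)
print(s['tool_pos'],s['width'],'red',(u,v),r,cv2.boundingRect(c),'z95',onz(cp,u,v,.095),'z89',onz(cp,u,v,.089),'proj up/down',proj(cp,[.503,.26,.095]),proj(cp,[.503,.26,.089]))
E
python3 red.py
```

```text
[0.50642306 0.2635352  0.15236134] 0.05442350438960335 red (245.44493103027344, 210.40748596191406) 28.99460220336914 (217, 184, 58, 56) z95 [0.50070762 0.26248678 0.095     ] z89 [0.50188132 0.26085634 0.089     ] proj up/down [245.77439748 215.39643461] [245.94256867 212.38015364]
```

Call:
play_rows --slide '[[0, -4, 20], [0, -4, 50], [0, -4, 75], [0, -4, 87], [0, -4, 87]]' --rot '[[0, 0, 0], [0, 0, 0], [0, 0, 0], [0, 0, 0], [0, 0, 0]]' --hand '[1, 1, 1, 1, 1]'

```text
t: 4.82
tool_pos: [0.502, 0.2594, 0.0624]
tool_rot: [179.9, 0.2, 129.5]
force: [-0.0, -0.3, -0.7]
width: 0.0851
```

```bash
python3 go.py .5025 .2603 .065 180 0 130; python3 - <<'E'
from h import *
save('wrist','w2.png')
E
```

```text
t 4.83 pos [0.502  0.2594 0.0624] rot [179.91   0.24 129.5 ] F [-0.  -0.3 -0.7] w 0.0851 q [  1.  30. -42. 108.  26.  51. -14.]
[0.5025, 0.2603, 0.065, 180.0, 0.0, 130.0] slide [0.4, 0.9, -2.6] rot [0.1, 0.2, -0.5]
```

View pics/w2.png

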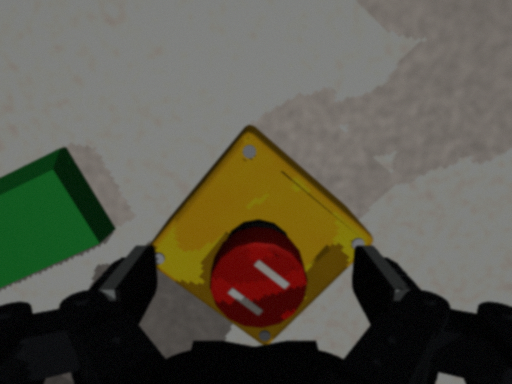

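The mushroom at (258,275) sits centred between the open fingers. Close on it and twist.

Call:
play_rows --slide '[[0.5, 1, -2.5], [0.5, 1, -2.5], [0.5, 1, -2.5], [0.5, 1, -2.5], [0.5, 1, -2.5], [0.5, 1, -2.5]]' --rot '[[0, 0, 0], [0, 0, 0], [0, 0, 0], [0, 0, 0], [0, 0, 0], [0, 0, 0]]' --hand '[0.3, 0.3, 0.3, 0.3, 0.3, 0.3]' --force 45

```text
t: 5.62
tool_pos: [0.5031, 0.2607, 0.0669]
tool_rot: [179.8, 0.3, 129.5]
force: [-2.4, -2.1, 7.0]
width: 0.0387
```

Call:
play_rows --slide '[[0, 0, 0], [0, 0, 0], [0, 0, 0], [0, 0, 0], [0, 0, 0], [0, 0, 0], [0, 0, 0], [0, 0, 0], [0, 0, 0], [0, 0, 0]]' --rot '[[0, 0, 9], [0, 0, 18], [0, 0, 27], [0, 0, 36], [0, 0, 45], [0, 0, 54], [0, 0, 63], [0, 0, 71], [0, 0, 76], [0, 0, 76]]' --hand '[0.3, 0.3, 0.3, 0.3, 0.3, 0.3, 0.3, 0.3, 0.3, 0.3]'

```text
t: 6.88
tool_pos: [0.5066, 0.2607, 0.0687]
tool_rot: [179.4, -0.4, 53.5]
force: [4.8, -0.9, 2.6]
width: 0.0386
```

```bash
python3 - <<'E'
from h import *
s=read_state(); print(s['tool_pos'],s['tool_rot'],s['wrist_torque'],s['force'],s['width'])
cv2.imwrite('pics/w3.png',capture('wrist')[180:384,100:400,::-1])
E
```

```text
[0.50658593 0.26067875 0.06872203] [179.37514834  -0.37816099  53.48019009] [-0.3997283  -1.1608346  -0.06011642] [ 4.81775498 -0.88479533  2.55289119] 0.03858787514546536
```

View pics/w3.png

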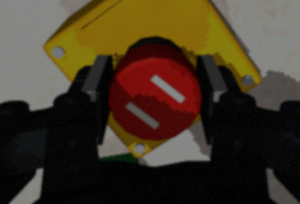

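The slots kept their angle to the fingers while the box turned beneath them, so the head turned about 76°. Release and back up.

Call:
play_rows --slide '[[0, 0, 0], [0, 0, 0], [0, 0, 0], [0, 0, -20], [0, 0, -60], [0, 0, -100], [0, 0, -100]]' --rot '[[0, 0, 0], [0, 0, 0], [0, 0, 0], [0, 0, 0], [0, 0, 0], [0, 0, 0], [0, 0, 0]]' --hand '[1, 1, 1, 1, 1, 1, 1]'

```text
t: 7.8
tool_pos: [0.5069, 0.2624, 0.1719]
tool_rot: [179.2, -0.7, 53.5]
force: [-0.0, 0.1, 0.2]
width: 0.0856
```

```bash
sed -i "s/^print/cv2.imwrite('pics\/w4.png',cv2.resize(im[120:320,130:380,::-1],None,fx=2,fy=2))\nprint/" red.py; python3 red.py; python3 go.py .38 -.08 .26 180 0 -11 .42 .05 .3 180 0 20 .42 .05 .3 180 0 169
```

```text
[0.50686481 0.26238211 0.1719483 ] 0.08559857133184604 red (253.72738647460938, 209.37185668945312) 27.044620513916016 (227, 184, 54, 53) z95 [0.50474666 0.2606578  0.095     ] z89 [0.50368441 0.25910944 0.089     ] proj up/down [252.28774411 211.50581531] [252.23001814 208.96784653]
t 7.85 pos [0.5057 0.2613 0.1699] rot [179.33  -0.5   53.52] F [-0.  -1.1 -0.8] w 0.0852 q [-10.  19. -27. 103.  10.  59. -77.]
[0.38, -0.08, 0.26, 180.0, 0.0, -11.0] slide [-348.4, 103.0, -92.0] rot [0.3, -0.8, 64.5]
[0.42, 0.05, 0.3, 180.0, 0.0, 20.0] slide [-219.7, 58.3, -131.4] rot [0.5, -0.7, 33.5]
[0.42, 0.05, 0.3, 180.0, 0.0, 169.0] slide [-219.7, 58.3, -131.4] rot [0.9, 0.4, -115.5]
```

View pics/w4.png

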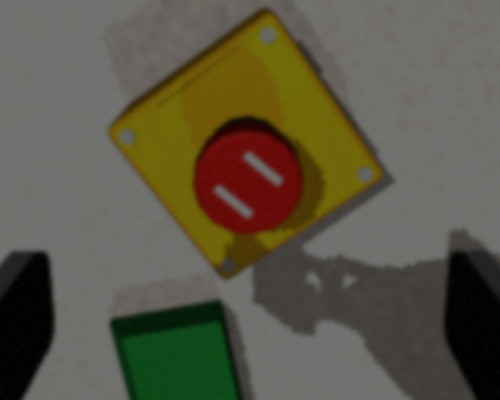

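```bash
python3 - <<'E'
from h import *
H=lambda f:cv2.imread('pics/'+f)
w4=np.zeros((384,512,3),np.uint8); w4[120:320,130:380]=cv2.resize(H('w4.png'),(250,200),interpolation=3)
for nm,im,tp,tr in[('w1',H('w1.png'),[.4843,.2611,.2068],[-179.78,-.125,129.6]),('w4',w4,[.50686,.26238,.17195],[179.2,-.7,53.5])]:
    cp=campose('wrist',dict(tool_pos=tp,tool_rot=tr)); hsv=cv2.cvtColor(im,cv2.COLOR_BGR2HSV)
    big=lambda m:max(cv2.findContours(m,0,1)[0],key=cv2.contourArea)
    red=big(cv2.inRange(hsv,(0,140,50),(9,255,255))); (u,v),r=cv2.minEnclosingCircle(red)
    b=cv2.approxPolyDP(cv2.convexHull(big(cv2.inRange(hsv,(20,110,30),(36,255,255)))),8,True)[:,0]
    print(nm,(u,v),b.tolist())
    if len(b)==4:
        c=np.mean([onz(cp,*p,.055) for p in b],0)
        for z in(.095,.089): print(z,'pred',proj(cp,[c[0],c[1],z]).round(1))
E
cat > wr.py <<'E'
E
```

```text
w1 (271.558837890625, 207.41175842285156) [[264, 131], [331, 190], [281, 245], [209, 201]]
0.095 pred [273.5 206. ]
0.089 pred [273.1 203.8]
w4 (253.72738647460938, 209.37185668945312) [[264, 125], [321, 207], [241, 258], [184, 185]]
0.095 pred [253.1 210.3]
0.089 pred [253.  207.8]
```

Call:
play_rows --slide '[[-20, 5, -40], [-60, 15, -90], [-100, 26, -130], [-140, 37, -131], [-180, 48, -131], [-210, 55, -131], [-230, 70, -131], [-255, 80, -131], [-280, 90, -131], [-305, 97, -131], [-330, 100, -131], [-348, 103, -131]]' --rot '[[0, 0, -10], [0, 0, -20], [0, 0, -30], [0, 0, -40], [0, 0, -50], [0, 0, -60], [0, 0, -70], [0, 0, -80], [0, 0, -90], [0, 0, -100], [0, 0, -110], [0, 0, -115]]' --hand '[1, 1, 1, 1, 1, 1, 1, 1, 1, 1, 1, 1]'

```text
t: 9.35
tool_pos: [0.3781, -0.0805, 0.2973]
tool_rot: [179.8, 0.6, 168.7]
force: [-0.1, 0.3, 0.5]
width: 0.0856
```

```bash
python3 - <<'E'
from h import *
s=read_state(); print(s['tool_pos'],s['tool_rot'],s['joints'].round(0)); save('wrist','w5.png')
E
```

```text
[ 0.37807999 -0.08050642  0.29733326] [179.84328559   0.61376189 168.65575261] [ 17.  -8. -10. 115.  -2.  72.  86.]
```

View pics/w5.png

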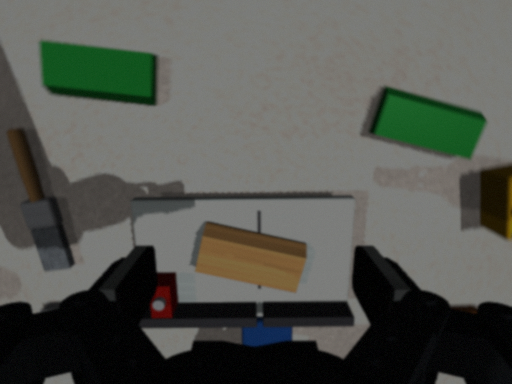

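```bash
python3 - <<'E'
from h import *
def redc(im):
    hsv=cv2.cvtColor(im,cv2.COLOR_BGR2HSV); m=cv2.inRange(hsv,(0,110,50),(10,255,255))|cv2.inRange(hsv,(172,110,50),(180,255,255))
    k=np.zeros_like(m); k[205:250,300:345]=m[205:250,300:345]
    c=max(cv2.findContours(k,0,1)[0],key=cv2.contourArea); M=cv2.moments(c); return round(M['m10']/M['m00'],2),round(M['m01']/M['m00'],2),cv2.boundingRect(c),M['m00']
a=cv2.imread('pics/scene0.png'); b=save('scene','scene1.png')[:,:,::-1].copy()
cs=campose('scene'); print('before',redc(a),'now',redc(b),'pred up/down',proj(cs,[.503,.26,.086]),proj(cs,[.503,.26,.080]))
st=dict(tool_pos=[.37808,-.08051,.29733],tool_rot=[179.843,.614,168.656]); cp=campose('wrist',st)
im=cv2.imread('pics/w5.png'); g=cv2.cvtColor(im,cv2.COLOR_BGR2GRAY); hsv=cv2.cvtColor(im,cv2.COLOR_BGR2HSV)
# bed edge: gradient in columns
pe=[];pf=[]
for u in list(range(150,205,6))+list(range(312,345,6)):
    col=g[:,u].astype(float)
    d=np.diff(cv2.GaussianBlur(col[:,None],(1,5),0)[:,0])
    pe.append((u,190+np.argmax(d[190:206])+1)); pf.append((u,292+np.argmin(d[292:312])+.5))
pe=np.array(pe);pf=np.array(pf); print(pe.tolist(),pf.tolist())
E_=np.array([onz(cp,u,v,.05)[:2] for u,v in pe])
F_=np.array([onz(cp,u,v,.086)[:2] for u,v in pf[pf[:,0]>185]])
for n,P in(('bededge',E_),('fence',F_)):
    k=np.polyfit(P[:,1],P[:,0],1); print(n,'x=%.4f*y+%.4f'%tuple(k),'yaw',np.degrees(np.arctan(-k[0])))
row=g[230].astype(float); print('row230',[ (i,int(row[i])) for i in list(range(126,142,2))+list(range(346,362,2))])
m=cv2.inRange(hsv,(8,70,40),(28,255,255)); k=np.zeros_like(m); k[210:300,185:315]=m[210:300,185:315]
c=max(cv2.findContours(k,0,1)[0],key=cv2.contourArea); q=cv2.boxPoints(cv2.minAreaRect(c)); print('blank',q.tolist()); print([onz(cp,*p,.074).round(4).tolist() for p in q])
m=cv2.inRange(hsv,(0,140,60),(9,255,255)); c=max(cv2.findContours(m,0,1)[0],key=cv2.contourArea); print('stop',cv2.boundingRect(c))
E
```

```text
Traceback (most recent call last):
ValueError: max() iterable argument is empty
```

```bash
cat > s.py <<'E'
from h import *
def redc(im):
    f=im.astype(float); w=f[:,:,2]-f[:,:,1]; k=np.zeros_like(w); k[205:245,305:340]=(f[:,:,2]-1.8*f[:,:,1])[205:245,305:340].clip(0)
    ys,xs=np.mgrid[:384,:512]; return [(round((k*xs).sum()/k.sum(),2)),round((k*ys).sum()/k.sum(),2),k.sum()]
a=cv2.imread('pics/scene0.png'); b=save('scene','scene1.png')[:,:,::-1].copy()
print(a[226,321],a[222:232:2,321].tolist())
cs=campose('scene'); print('before',redc(a),'now',redc(b),'pred up/down',proj(cs,[.503,.26,.086]),proj(cs,[.503,.26,.080]))
st=dict(tool_pos=[.37808,-.08051,.29733],tool_rot=[179.843,.614,168.656]); cp=campose('wrist',st)
im=cv2.imread('pics/w5.png'); g=cv2.cvtColor(im,cv2.COLOR_BGR2GRAY); hsv=cv2.cvtColor(im,cv2.COLOR_BGR2HSV)
pe=[];pf=[]
for u in list(range(150,205,6))+list(range(312,345,6)):
    d=np.diff(cv2.GaussianBlur(g[:,u].astype(float)[:,None],(1,5),0)[:,0])
    pe.append((u,190+np.argmax(d[190:206])+1)); pf.append((u,292+np.argmin(d[292:312])+.5))
pe=np.array(pe);pf=np.array(pf); print(pe.tolist(),pf.tolist())
E_=np.array([onz(cp,u,v,.05)[:2] for u,v in pe])
F_=np.array([onz(cp,u,v,.086)[:2] for u,v in pf[pf[:,0]>185]])
for n,P in(('bededge',E_),('fence',F_)):
    k=np.polyfit(P[:,1],P[:,0],1); print(n,'x=%.4f*y+%.4f'%tuple(k),'yaw',np.degrees(np.arctan(-k[0])))
row=g[230].astype(float); print('row230',[ (i,int(row[i])) for i in list(range(126,142,2))+list(range(346,362,2))])
m=cv2.inRange(hsv,(8,70,40),(28,255,255)); k=np.zeros_like(m); k[210:300,185:315]=m[210:300,185:315]
c=max(cv2.findContours(k,0,1)[0],key=cv2.contourArea); q=cv2.boxPoints(cv2.minAreaRect(c)); print('blank',q.tolist()); print([onz(cp,*p,.074).round(4).tolist() for p in q])
m=cv2.inRange(hsv,(0,140,40),(9,255,255)); c=max(cv2.findContours(m,0,1)[0],key=cv2.contourArea); print('stop',cv2.boundingRect(c))
E
python3 s.py
```

```text
[ 86  89 135] [[92, 93, 150], [89, 91, 151], [86, 89, 135], [87, 89, 115], [92, 94, 102]]
before [np.float64(nan), np.float64(nan), np.float64(0.0)] now [np.float64(nan), np.float64(nan), np.float64(0.0)] pred up/down [321.85568164 223.8495738 ] [321.72422159 225.14310549]
[[150, 201], [156, 201], [162, 200], [168, 200], [174, 200], [180, 200], [186, 200], [192, 200], [198, 200], [204, 200], [312, 199], [318, 199], [324, 198], [330, 199], [336, 199], [342, 199]] [[150.0, 307.5], [156.0, 309.5], [162.0, 309.5], [168.0, 301.5], [174.0, 298.5], [180.0, 302.5], [186.0, 302.5], [192.0, 302.5], [198.0, 302.5], [204.0, 302.5], [312.0, 300.5], [318.0, 301.5], [324.0, 300.5], [330.0, 300.5], [336.0, 301.5], [342.0, 300.5]]
bededge x=0.1911*y+0.4424 yaw -10.817258775425564
fence x=0.1872*y+0.5651 yaw -10.60127333792338
row230 [(126, 122), (128, 123), (130, 109), (132, 79), (134, 101), (136, 124), (138, 123), (140, 124), (346, 125), (348, 124), (350, 123), (352, 118), (354, 112), (356, 112), (358, 110), (360, 111)]
blank [[194.04833984375, 271.1578369140625], [204.69229125976562, 221.21311950683594], [308.5491027832031, 243.3465576171875], [297.9051513671875, 293.291259765625]]
[[0.4946, -0.1783, 0.074], [0.4331, -0.1498, 0.074], [0.4856, -0.0335, 0.074], [0.5509, -0.0572, 0.074]]
stop (150, 286, 23, 33)s.py:4: RuntimeWarning: invalid value encountered in scalar divide
  ys,xs=np.mgrid[:384,:512]; return [(round((k*xs).sum()/k.sum(),2)),round((k*ys).sum()/k.sum(),2),k.sum()]
```

```bash
python3 - <<'E'
from h import *
def redc(im):
    f=im.astype(float); w=(f[:,:,2]-np.maximum(f[:,:,1],f[:,:,0])-20).clip(0); k=np.zeros_like(w); k[212:238,308:336]=w[212:238,308:336]
    ys,xs=np.mgrid[:384,:512]; return np.round([(k*xs).sum()/k.sum(),(k*ys).sum()/k.sum(),k.sum()],2)
print('before',redc(cv2.imread('pics/scene0.png')),'now',redc(cv2.imread('pics/scene1.png')))
st=dict(tool_pos=[.37808,-.08051,.29733],tool_rot=[179.843,.614,168.656]); cp=campose('wrist',st)
P=lambda u,v,z=.05:onz(cp,u,v,z)[:2]
yaw=np.radians(-10.7); X=np.array([np.cos(yaw),np.sin(yaw)]); Y=np.array([-X[1],X[0]])
e=np.mean([P(177,200)@X,P(327,199)@X]); f=np.mean([P(195,302.5)@X,P(327,300.8)@X])
r=P(132,230)@Y; l=P(353.5,230)@Y
print('edge',e,'fence',f,'diff',f-e,'right',r,'left',l,'len',l-r,'yaw fence',np.degrees(np.arctan2(-(P(195,302.5)-P(327,300.8))[0],-(P(195,302.5)-P(327,300.8))[1]))) 
sb=P(173,288,.086)@Y; print('stop face at',sb,'expect rel',sb-(l+r)/2)
ox=((e+.1)+(f-.045))/2; oy=(l+r)/2; O=ox*X+oy*Y; print('origin',O, 'seated',O+.015*X-.025*Y)
for u,v in[(133.5,271.2),(173,274)]: print(P(u,v))
q=[[194.05,271.16],[204.7,221.2],[308.5,243.35],[297.9,293.3]]
for p in q: w=P(*p,.074)-O; print('blank corner saw', w@X,w@Y)
w=proj(cp,[*(O+.045*X),.086]); print('fence top proj',w, 'slot',proj(cp,[*(O+.045*X+.02*Y),.086]))
E
```

```text
before [ 322.17  224.35 2563.  ] now [ 322.56  226.   2353.  ]
edge 0.43448269280335994 fence 0.5797225026648256 diff 0.14523980986146567 right -0.16364344345374487 left 0.11803741332147988 len 0.28168085677522475 yaw fence 10.569174350595977
stop face at -0.10793249656591238 expect rel -0.08512948149977988
origin [ 0.52107359 -0.12166439] seated [ 0.53117112 -0.14901471]
[ 0.49101809 -0.26404666]
[ 0.50531383 -0.21405799]
blank corner saw -0.015479978837707563 -0.06061144881609935
blank corner saw -0.0812047571032706 -0.04395591886316261
blank corner saw -0.05122524153956921 0.07993886230104864
blank corner saw 0.01735438121281676 0.06888447335002097
fence top proj [243.66056599 318.65835303] slot [259.60400182 318.48560246]
```

```bash
python3 - <<'E'
from h import *
a=cv2.imread('pics/scene0.png'); b=cv2.imread('pics/scene1.png')
A=a[200:256,296:348]; B=b[200:256,296:348]
cv2.imwrite('pics/cmp.png',np.hstack([cv2.resize(x,None,fx=7,fy=7,interpolation=2) for x in(A,B)]))
def prof(im): f=im.astype(float); return (f[:,:,2]-np.maximum(f[:,:,1],f[:,:,0]))[212:238,316:329].mean(1).round(0)
print(prof(a));print(prof(b))
s,_=cv2.phaseCorrelate(np.float32(cv2.cvtColor(a[150:200,340:470],6)),np.float32(cv2.cvtColor(b[150:200,340:470],6))); print('bg shift',s)
def yel(im): f=im.astype(float); w=(np.minimum(f[:,:,1],f[:,:,2])-f[:,:,0]-15).clip(0); k=np.zeros_like(w);k[215:260,296:348]=w[215:260,296:348]; ys,xs=np.mgrid[:384,:512]; return (k*xs).sum()/k.sum(),(k*ys).sum()/k.sum()
print(yel(a),yel(b))
E
```

```text
[ -6. -10. -12. -14. -13.  -9.   1.  20.  36.  43.  45.  47.  47.  43.
  34.  26.  21.  17.  12.  11.  14.  18.  22.  23.  23.  23.]
[ -6.  -9. -12. -14. -13. -10.  -0.  16.  30.  37.  40.  40.  38.  37.
  32.  26.  22.  17.  13.  11.  14.  19.  23.  25.  25.  25.]
bg shift (0.47256957596597715, -0.11605716165199453)
(np.float64(321.8870199046818), np.float64(234.7598355293898)) (np.float64(322.02723065332043), np.float64(235.24270799698633))
```

View pics/cmp.png

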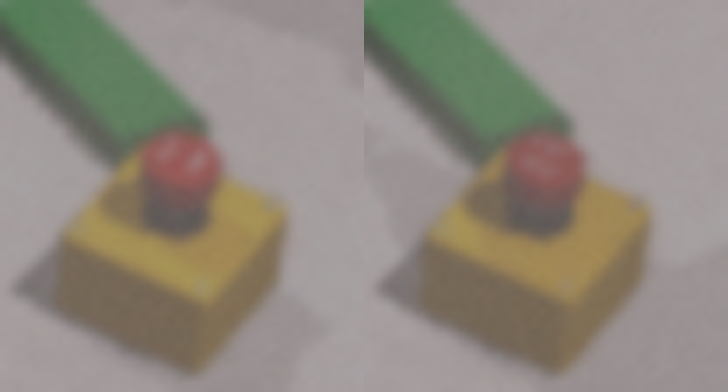

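The two crops are scene0 at left and the current view at right. The head's top edge and the visible black neck are the same as at the start, so the head is up again. The larger centroid shift came from the threshold (yellow in the mask).

The saw pose checks out: bed-edge-to-fence 145.2 mm (145 given) and length 281.7 mm (280 given). The predicted slot position lands on the one in the picture.

Next is the approach behind the bevel.

```bash
cat > sg.py <<'E'
# saw-frame targets x y z(mm) -> slide in tool axes; tool square to the saw, down
import sys; from h import *
O=np.array([.52107,-.12166,0]); YAW=-10.65; S=R.from_euler('z',YAW,degrees=True)
if __name__=='__main__':
    s=read_state(); Rt=R.from_euler('xyz',s['tool_rot'],degrees=True); p=np.array(s['tool_pos'])
    print('t',round(s['t'],2),'saw xyz',(S.inv().apply(p-O)*1000).round(1),'rot',s['tool_rot'].round(2),'Fsaw',S.inv().apply(s['force']).round(1),'q',s['joints'].round(0))
    G=R.from_euler('xyz',[180,0,180+YAW],degrees=True)
    print('rot',(Rt.inv()*G).as_rotvec(degrees=True).round(1))
    for r in np.array(sys.argv[1:],float).reshape(-1,3): print(r,'slide',(Rt.inv().apply(O+S.apply(r/1000)-p)*1000).round(1))
E
python3 sg.py -98 8 120 -98 8 66 -60 8 66 -26 8 66
```

```text
t 9.5 saw xyz [-147.6   14.9  297.8] rot [179.81   0.68 168.34] Fsaw [ 1.2  0.9 -0.4] q [ 17.  -8. -10. 115.  -2.  72.  86.]
rot [ 0.2  0.7 -1. ]
[-98.   8. 120.] slide [-47.6  -6.6 178.4]
[-98.   8.  66.] slide [-46.9  -6.7 232.4]
[-60.   8.  66.] slide [-84.9  -6.1 232.8]
[-26.   8.  66.] slide [-118.9   -5.5  233.2]
```

Call:
play_rows --slide '[[-20, -3, 40], [-40, -6, 90], [-47, -6.5, 135], [-47, -6.5, 178], [-47, -6.5, 178]]' --rot '[[0, 0, 0], [0.2, 0.7, -1], [0.2, 0.7, -1], [0.2, 0.7, -1], [0.2, 0.7, -1]]' --hand '[0, 0, 0, 0, 0]'

```text
t: 10.12
tool_pos: [0.4228, -0.0938, 0.1172]
tool_rot: [180.0, -0.5, 169.4]
force: [0.7, 0.0, -0.2]
width: 0.0002
```

Call:
play_rows --slide '[[0, 0, 25], [0, 0, 48], [0, 0, 54], [0, 0, 54]]' --rot '[[0, 0, 0], [0, 0, 0], [0, 0, 0], [0, 0, 0]]' --hand '[0, 0, 0, 0]'

```text
t: 10.62
tool_pos: [0.4233, -0.0936, 0.0643]
tool_rot: [180.0, -0.4, 169.4]
force: [-0.9, -0.1, 1.1]
width: 0.0001
```

```bash
python3 sg.py -60 8 66 -27 8 66
```

```text
t 10.62 saw xyz [-101.2    9.5   64.3] rot [179.97  -0.44 169.39] Fsaw [-0.8 -0.3  1.1] q [ 16.  14. -10. 126.   4.  41.  83.]
rot [ 0.  -0.4  0. ]
[-60.   8.  66.] slide [-41.2  -1.6  -2.1]
[-27.   8.  66.] slide [-74.2  -1.6  -2.3]
```

Call:
play_rows --slide '[[-8, -1.5, -1], [-16, -1.5, -1.5], [-24, -1.5, -2], [-31, -1.5, -2], [-38, -1.5, -2], [-45, -1.5, -2], [-51, -1.5, -2], [-57, -1.5, -2], [-62, -1.5, -2], [-67, -1.5, -2], [-71, -1.5, -2], [-72, -1.5, -2]]' --rot '[[0, 0, 0], [0, 0, 0], [0, 0, 0], [0, 0, 0], [0, 0, 0], [0, 0, 0], [0, 0, 0], [0, 0, 0], [0, 0, 0], [0, 0, 0], [0, 0, 0], [0, 0, 0]]' --hand '[0, 0, 0, 0, 0, 0, 0, 0, 0, 0, 0, 0]'

```text
t: 12.12
tool_pos: [0.4941, -0.1083, 0.0657]
tool_rot: [180.0, -0.4, 169.4]
force: [-1.2, 0.2, 0.4]
width: 0.0001
```

```bash
python3 sg.py; python3 - <<'E'
from h import *
save('wrist','w6.png')
E
```

```text
t 12.12 saw xyz [-29.    8.1  65.7] rot [179.96  -0.43 169.38] Fsaw [-1.2 -0.   0.4] q [ 16.  20. -10. 116.   5.  45.  83.]
rot [ 0.  -0.4  0. ]
```

View pics/w6.png

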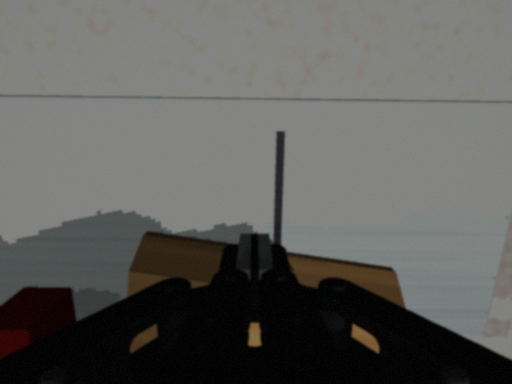

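The blank has moved with the push and is now about 8° askew, with its bevel foot running from (148,233) to (393,268). I'll compute where its ends are and push the left end towards the stop.

```bash
python3 - <<'E'
from sg import *
cp=campose('wrist')
for u,v in[(148,233),(393,268)]: print((S.inv().apply(onz(cp,u,v,.056)-O)*1000).round(1))
E
python3 sg.py -45 8 66 -45 8 130 -45 105 130 2 105 130 2 105 61 2 60 61
```

```text
[-35.6 -43.6  56. ]
[-16.5  80.3  56. ]
t 12.18 saw xyz [-29.    8.1  65.7] rot [179.96  -0.43 169.39] Fsaw [-1.2  0.3  0.2] q [ 16.  20. -10. 116.   5.  45.  83.]
rot [ 0.  -0.4  0. ]
[-45.   8.  66.] slide [16.  -0.1 -0.2]
[-45.   8. 130.] slide [ 16.5  -0.1 -64.2]
[-45. 105. 130.] slide [ 16.4  96.9 -64.1]
[  2. 105. 130.] slide [-30.6  96.9 -64.5]
[  2. 105.  61.] slide [-31.1  96.9   4.5]
[ 2. 60. 61.] slide [-31.1  51.9   4.5]
```

Call:
play_rows --slide '[[8, 0, 0], [16, 0, -10], [16, 0, -50], [16, 30, -64], [16, 65, -64], [16, 97, -64], [-5, 97, -64], [-29, 97, -64], [-29, 97, -40], [-29, 97, -15], [-29, 97, 3], [-29, 97, 4.5]]' --rot '[[0, 0, 0], [0, 0, 0], [0, 0, 0], [0, 0, 0], [0, 0, 0], [0, 0, 0], [0, 0, 0], [0, 0, 0], [0, 0, 0], [0, 0, 0], [0, 0, 0], [0, 0, 0]]' --hand '[0, 0, 0, 0, 0, 0, 0, 0, 0, 0, 0, 0]'

```text
t: 13.68
tool_pos: [0.5392, -0.0183, 0.0602]
tool_rot: [180.0, -0.6, 169.4]
force: [0.2, 0.7, -0.2]
width: 0.0
```

```bash
python3 sg.py 0 58 61
```

```text
t 13.68 saw xyz [ -1.2 104.9  60.2] rot [179.99  -0.56 169.39] Fsaw [ 0.1  0.7 -0.2] q [  7.  23. -12. 112.   7.  46.  71.]
rot [ 0.  -0.6  0. ]
[ 0. 58. 61.] slide [ -1.2 -46.9  -0.8]
```

Call:
play_rows --slide '[[-1, -6, -1], [-1, -11, -1], [-1, -16, -1], [-1, -20, -1], [-1, -24, -1], [-1, -28, -1], [-1, -32, -1], [-1, -36, -1], [-1, -40, -1], [-1, -43, -1], [-1, -45, -1], [-1, -46, -1]]' --rot '[[0, 0, 0], [0, 0, 0], [0, 0, 0], [0, 0, 0], [0, 0, 0], [0, 0, 0], [0, 0, 0], [0, 0, 0], [0, 0, 0], [0, 0, 0], [0, 0, 0], [0, 0, 0]]' --hand '[0, 0, 0, 0, 0, 0, 0, 0, 0, 0, 0, 0]'

```text
t: 15.18
tool_pos: [0.5317, -0.0639, 0.0612]
tool_rot: [180.0, -0.6, 169.4]
force: [-0.0, 1.0, 1.0]
width: 0.0
```

```bash
python3 sg.py 0 54 61; python3 - <<'E'
from sg import *
cp=campose('wrist'); im=save('wrist','w7.png')
b=cv2.cvtColor(im,cv2.COLOR_RGB2HSV); m=cv2.inRange(b,(8,60,25),(28,255,255)); c=max(cv2.findContours(m,0,1)[0],key=cv2.contourArea)
print(cv2.approxPolyDP(cv2.convexHull(c),4,True)[:,0].tolist())
for n,p in dict(rn=(-15,-90,56),rnt=(-4.6,-90,74),rf=(45,-90,74),lf=(45,40,74),ln=(-15,40,56)).items(): print(n,proj(cp,O+S.apply(np.array(p)/1000)).round(0))
E
```

```text
t 15.18 saw xyz [-0.2 58.8 61.2] rot [179.99  -0.56 169.39] Fsaw [-0.2  1.   1. ] q [ 12.  23. -12. 112.   6.  46.  76.]
rot [ 0.  -0.6  0. ]
[ 0. 54. 61.] slide [-0.2 -4.8  0.2]
[[0, 339], [0, 201], [227, 218], [226, 244], [210, 283], [36, 341]]
rn [-59. 220.]
rnt [-92. 257.]
rf [-64. 353.]
lf [212. 354.]
ln [213. 220.]
```

Call:
play_rows --slide '[[0, -1.5, 0], [0, -3, 0], [0, -4, 0], [0, -5, 0], [0, -5, 0]]' --rot '[[0, 0, 0], [0, 0, 0], [0, 0, 0], [0, 0, 0], [0, 0, 0]]' --hand '[0, 0, 0, 0, 0]'

```text
t: 15.85
tool_pos: [0.5309, -0.0675, 0.0612]
tool_rot: [179.9, -0.6, 169.4]
force: [-0.1, 4.6, 1.3]
width: -0.0002
```

```bash
python3 sg.py 0 65 61 0 65 130 -55 -30 130 -55 -30 66 -20 -30 65
```

```text
t 15.85 saw xyz [-0.3 55.1 61.2] rot [179.91  -0.57 169.43] Fsaw [-1.   4.5  1.3] q [ 12.  23. -12. 112.   6.  46.  77.]
rot [ 0.1 -0.6  0.1]
[ 0. 65. 61.] slide [-0.4  9.9  0.3]
[  0.  65. 130.] slide [  0.3  10.  -68.7]
[-55. -30. 130.] slide [ 55.5 -84.9 -68.3]
[-55. -30.  66.] slide [ 54.8 -85.   -4.3]
[-20. -30.  65.] slide [ 19.8 -85.1  -3.7]
```

Call:
play_rows --slide '[[0, 10, 0], [0, 10, -30], [0, 10, -68], [20, -20, -68], [40, -50, -68], [55, -80, -68], [55, -80, -50], [55, -80, -25], [55, -80, -6], [55, -80, -4.5], [50, -80, -4.5], [45, -80, -4.5]]' --rot '[[0, 0, 0], [0, 0, 0], [0, 0, 0], [0, -0.6, 0], [0, -0.6, 0], [0, -0.6, 0], [0, -0.6, 0], [0, -0.6, 0], [0, -0.6, 0], [0, -0.6, 0], [0, -0.6, 0], [0, -0.6, 0]]' --hand '[0, 0, 0, 0, 0, 0, 0, 0, 0, 0, 0, 0]'

```text
t: 17.35
tool_pos: [0.4734, -0.1383, 0.067]
tool_rot: [179.9, 0.2, 169.4]
force: [0.3, -0.2, 0.4]
width: -0.0002
```

Call:
play_rows --slide '[[-5, 0, 0], [-10, 0, 0], [-14, 0, 0], [-17, 0, 0], [-20, 0, 0], [-22, 0, 0], [-24, 0, 0], [-24, 0, 0]]' --rot '[[0, 0, 0], [0, 0, 0], [0, 0, 0], [0, 0, 0], [0, 0, 0], [0, 0, 0], [0, 0, 0], [0, 0, 0]]' --hand '[0, 0, 0, 0, 0, 0, 0, 0]'

```text
t: 18.35
tool_pos: [0.4964, -0.1427, 0.0669]
tool_rot: [179.9, 0.1, 169.4]
force: [-1.7, 0.1, 0.2]
width: -0.0004
```

```bash
python3 sg.py -20 -25 65
```

```text
t 18.35 saw xyz [-20.4 -25.3  66.9] rot [1.7994e+02 9.0000e-02 1.6942e+02] Fsaw [-1.7 -0.3  0.2] q [ 19.  21.  -9. 115.   5.  44.  87.]
rot [0.1 0.1 0.1]
[-20. -25.  65.] slide [-0.4  0.3  1.9]
```

Call:
play_rows --slide '[[-1, 0, 0], [-2, 0, 0], [-3, 0, 0], [-4, 0, 0], [-4, 0, 0]]' --rot '[[0, 0, 0], [0, 0, 0], [0, 0, 0], [0, 0, 0], [0, 0, 0]]' --hand '[0, 0, 0, 0, 0]'

```text
t: 18.98
tool_pos: [0.4992, -0.1436, 0.0668]
tool_rot: [180.0, -0.1, 169.4]
force: [-5.2, -0.4, 4.6]
width: 0.0004
```

```bash
python3 sg.py -19 -25 66
```

```text
t 18.98 saw xyz [-17.4 -25.6  66.8] rot [ 1.7996e+02 -5.0000e-02  1.6941e+02] Fsaw [-5.  -1.4  4.6] q [ 19.  21.  -9. 115.   5.  45.  87.]
rot [ 0.  -0.1  0.1]
[-19. -25.  66.] slide [1.6 0.6 0.8]
```

Call:
play_rows --slide '[[-1, 0, -0.2], [-2, 0, -0.4], [-3, 0, -0.4], [-3, 0, -0.4]]' --rot '[[0, 0, 0], [0, 0, 0], [0, 0, 0], [0, 0, 0]]' --hand '[0, 0, 0, 0]'

```text
t: 19.48
tool_pos: [0.4993, -0.1437, 0.0668]
tool_rot: [180.0, -0.4, 169.4]
force: [-8.3, 1.7, 7.8]
width: 0.0005
```

```bash
cat > chk.py <<'E'
from sg import *
import sys
s=read_state(); cp=campose('wrist',s); im=save('wrist',sys.argv[1])
for n,p in dict(rn=(-15,-90,56),rnt=(-4.6,-90,74),rb=(-15,-90,50),ln=(-15,40,56),lnt=(-4.6,40,74),stop=(-1,-90,86),stop0=(-1,-90,50),fence=(45,45,50),slot=(45,20,86)).items(): print(n,proj(cp,O+S.apply(np.array(p)/1000)).round(0))
m=cv2.inRange(cv2.cvtColor(im,cv2.COLOR_RGB2HSV),(8,60,25),(28,255,255)); c=max(cv2.findContours(m,0,1)[0],key=cv2.contourArea)
print(cv2.approxPolyDP(cv2.convexHull(c),3,True)[:,0].tolist())
E
python3 sg.py; python3 chk.py w8.png
```

```text
t 19.48 saw xyz [-17.3 -25.7  66.8] rot [179.97  -0.42 169.39] Fsaw [-8.4  0.1  7.8] q [ 19.  21.  -9. 114.   5.  45.  87.]
rot [ 0.  -0.4  0. ]
rn [125. 249.]
rnt [113. 286.]
rb [130. 244.]
ln [382. 249.]
lnt [394. 286.]
stop [102. 308.]
stop0 [132. 268.]
fence [376. 341.]
slot [350. 394.]
[[282, 245], [383, 247], [399, 286], [396, 305], [300, 283]]
```

View pics/w8.png

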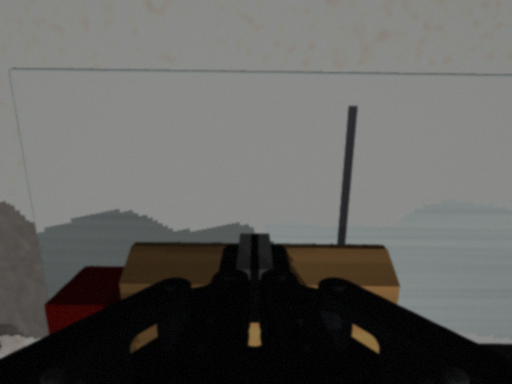

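The blank is against the fence: the tool no longer advances while force builds. Its bevel foot runs from (133,242) to (385,247), nearly parallel to the bed edge, with maybe a small gap at the stop near (124,267). I'll give the end another nudge, then make the final push.

```bash
python3 sg.py -45 -25 67 -45 -25 130 0 75 130 0 75 61 0 55 61
```

```text
t 19.52 saw xyz [-17.3 -25.7  66.8] rot [179.97  -0.42 169.4 ] Fsaw [-9.6  0.   7.5] q [ 19.  21.  -9. 114.   5.  45.  87.]
rot [ 0.  -0.4  0. ]
[-45. -25.  67.] slide [27.7  0.7 -0. ]
[-45. -25. 130.] slide [ 28.2   0.7 -63. ]
[  0.  75. 130.] slide [-16.9 100.7 -63.3]
[ 0. 75. 61.] slide [-17.4 100.6   5.7]
[ 0. 55. 61.] slide [-17.4  80.6   5.7]
```

Call:
play_rows --slide '[[14, 0, 0], [28, 0, -20], [28, 20, -63], [10, 55, -63], [-15, 92, -63], [-17, 102, -63], [-17, 102, -40], [-17, 102, -15], [-17, 102, 4], [-17, 102, 5.5], [-17, 93, 5.5], [-17, 86, 5.5]]' --rot '[[0, 0, 0], [0, 0, 0], [0, 0, 0], [0, 0, 0], [0, 0, 0], [0, 0, 0], [0, 0, 0], [0, 0, 0], [0, 0, 0], [0, 0, 0], [0, 0, 0], [0, 0, 0]]' --hand '[0, 0, 0, 0, 0, 0, 0, 0, 0, 0, 0, 0]'

```text
t: 21.02
tool_pos: [0.5324, -0.0635, 0.0622]
tool_rot: [180.0, -0.3, 169.3]
force: [-0.1, 0.2, 1.2]
width: 0.0
```

Call:
play_rows --slide '[[0, -2, 0], [0, -4, 0], [0, -5, 0], [0, -6, 0], [0, -7, 0], [0, -8, 0], [0, -8, 0]]' --rot '[[0, 0, 0], [0, 0, 0], [0, 0, 0], [0, 0, 0], [0, 0, 0], [0, 0, 0], [0, 0, 0]]' --hand '[0, 0, 0, 0, 0, 0, 0]'

```text
t: 21.9
tool_pos: [0.5313, -0.07, 0.0622]
tool_rot: [179.9, -0.3, 169.4]
force: [0.4, 5.4, 2.1]
width: 0.0003
```

```bash
python3 sg.py 0 55 61
```

```text
t 21.9 saw xyz [ 0.5 52.7 62.2] rot [179.9   -0.28 169.39] Fsaw [-0.6  5.4  2.1] q [ 13.  23. -12. 113.   6.  46.  77.]
rot [ 0.1 -0.3  0. ]
[ 0. 55. 61.] slide [0.5 2.3 1.3]
```

Call:
play_rows --slide '[[0, -2, 0], [0, -4, 0], [0, -4.5, 0], [0, -4.5, 0]]' --rot '[[0, 0, 0], [0, 0, 0], [0, 0, 0], [0, 0, 0]]' --hand '[0, 0, 0, 0]'

```text
t: 22.4
tool_pos: [0.5312, -0.0702, 0.0623]
tool_rot: [179.6, -0.3, 169.5]
force: [1.9, 9.4, 1.0]
width: -0.0
```

```bash
python3 sg.py 0 62 61 0 62 130 -45 -25 130 -45 -28 66 -18 -28 66
```

```text
t 22.4 saw xyz [ 0.5 52.5 62.3] rot [179.62  -0.26 169.54] Fsaw [0.1 9.6 1. ] q [ 13.  23. -12. 113.   6.  45.  77.]
rot [ 0.4 -0.3  0.2]
[ 0. 62. 61.] slide [0.4 9.5 1.4]
[  0.  62. 130.] slide [  0.7  10.  -67.6]
[-45. -25. 130.] slide [ 46.  -76.9 -68. ]
[-45. -28.  66.] slide [ 45.7 -80.3  -4. ]
[-18. -28.  66.] slide [ 18.7 -80.4  -4.1]
```

Call:
play_rows --slide '[[0, 10, 0], [0, 10, -30], [0, 10, -67], [20, -20, -67], [40, -50, -67], [46, -80, -67], [46, -80, -50], [46, -80, -25], [46, -80, -6], [46, -80, -4], [40, -80, -4], [34, -80, -4]]' --rot '[[0, 0, 0], [0, 0, 0], [0, 0, 0], [0.4, -0.3, 0.2], [0.4, -0.3, 0.2], [0.4, -0.3, 0.2], [0.4, -0.3, 0.2], [0.4, -0.3, 0.2], [0.4, -0.3, 0.2], [0.4, -0.3, 0.2], [0.4, -0.3, 0.2], [0.4, -0.3, 0.2]]' --hand '[0, 0, 0, 0, 0, 0, 0, 0, 0, 0, 0, 0]'

```text
t: 23.9
tool_pos: [0.4846, -0.1432, 0.0669]
tool_rot: [-180.0, 0.2, 169.3]
force: [-0.1, 0.5, -0.1]
width: -0.0002
```

Call:
play_rows --slide '[[-4, 0, 0], [-8, 0, 0], [-12, 0, 0], [-14, 0, 0], [-16, 0, 0], [-18, 0, 0], [-19, 0, 0], [-19, 0, 0]]' --rot '[[0, 0, 0], [0, 0, 0], [0, 0, 0], [0, 0, 0], [0, 0, 0], [0, 0, 0], [0, 0, 0], [0, 0, 0]]' --hand '[0, 0, 0, 0, 0, 0, 0, 0]'

```text
t: 24.9
tool_pos: [0.4989, -0.1458, 0.0667]
tool_rot: [-179.9, -0.4, 169.3]
force: [-10.6, 3.0, 11.4]
width: 0.0001
```

```bash
python3 sg.py -18 -28 66
```

```text
t 24.9 saw xyz [-17.4 -27.8  66.7] rot [-179.94   -0.4   169.31] Fsaw [-10.9   1.   11.4] q [ 20.  21. -10. 114.   5.  45.  86.]
rot [-0.1 -0.4 -0. ]
[-18. -28.  66.] slide [ 0.6 -0.2  0.7]
```

The blank is firm against the fence, but the push is too steep (Fx 10.9 N, Fz 11.4 N). I'll ease the downward part and keep the fence push.

Call:
play_rows --slide '[[-5, 0, -1], [-5, 0, -1.5], [-5.5, 0, -2], [-5.5, 0, -2]]' --rot '[[0, 0, 0], [0, 0, 0], [0, 0, 0], [0, 0, 0]]' --hand '[0, 0, 0, 0]'

```text
t: 25.4
tool_pos: [0.4989, -0.1457, 0.067]
tool_rot: [-179.9, -1.1, 169.3]
force: [-8.3, 1.8, 3.1]
width: 0.0001
```

```bash
python3 sg.py
```

```text
t 25.4 saw xyz [-17.4 -27.8  67. ] rot [-179.95   -1.07  169.3 ] Fsaw [-8.5  0.2  3.1] q [ 20.  21. -10. 114.   5.  46.  86.]
rot [-0.1 -1.1 -0. ]
```

Call:
play_rows --slide '[[-6, 0, -1.5], [-7, 0, -1.5], [-7.5, 0, -1.5], [-7.5, 0, -1.5], [-7.5, 0, -1.5]]' --rot '[[0, 0, 0], [0, 0, 0], [0, 0, 0], [0, 0, 0], [0, 0, 0]]' --hand '[0, 0, 0, 0, 0]'

```text
t: 26.02
tool_pos: [0.499, -0.1458, 0.067]
tool_rot: [-179.9, -2.0, 169.3]
force: [-12.9, 3.8, 8.4]
width: -0.0001
```

```bash
python3 sg.py; python3 - <<'E'
from h import *
for n in range(3): s=read_state(); print(s['force'].round(1), end=' '); capture('top')
im=save('wrist','w9.png'); c=im[215:345,40:440,::-1].astype(float)
cv2.imwrite('pics/w9c.png',cv2.resize(np.clip(c*2.2,0,255).astype(np.uint8),None,fx=2,fy=2,interpolation=2))
E
python3 chk.py w9b.png; python3 sg.py
```

```text
t 26.02 saw xyz [-17.3 -27.8  67. ] rot [-179.93   -1.98  169.27] Fsaw [-13.4   1.4   8.4] q [ 19.  22. -10. 113.   5.  47.  86.]
rot [-0.1 -2.  -0.1]
[-12.9   3.8   8.4] [-13.2   3.3   9.1] [-12.4   3.    8.5] rn [130. 249.]
rnt [117. 285.]
rb [134. 245.]
ln [386. 249.]
lnt [399. 285.]
stop [107. 307.]
stop0 [136. 269.]
fence [381. 344.]
slot [356. 396.]
[[284, 246], [383, 247], [399, 284], [397, 303], [307, 287], [290, 269]]
t 26.27 saw xyz [-17.3 -27.8  67. ] rot [-179.93   -1.98  169.27] Fsaw [-13.8   0.6   8.7] q [ 19.  22. -10. 113.   5.  47.  86.]
rot [-0.1 -2.  -0.1]
```

View pics/w9c.png

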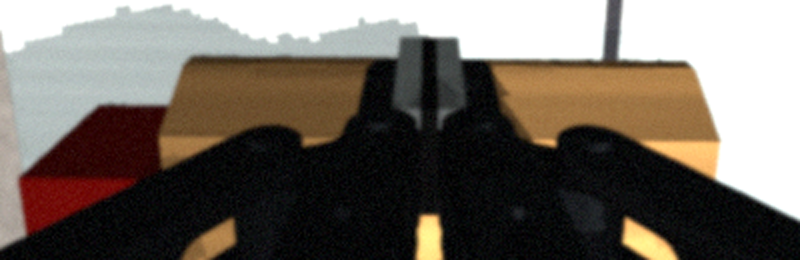

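The contrast-stretched crop shows the blank's right end meeting the red block with no bed visible between them, at (165,130) in the crop. The bevel foot is parallel to the bed edge to within a few tenths of a degree. I'll trim the downward part a little and check squareness numerically.

Call:
play_rows --slide '[[-7.5, 0, -2], [-7.5, 0, -2], [-7.5, 0, -2], [-7.5, 0, -2]]' --rot '[[0, -0.9, 0], [0, -0.9, 0], [0, -0.9, 0], [0, -0.9, 0]]' --hand '[0, 0, 0, 0]'

```text
t: 26.78
tool_pos: [0.4989, -0.1458, 0.0671]
tool_rot: [-179.9, -2.0, 169.2]
force: [-12.1, 3.2, 6.8]
width: 0.0002
```

```bash
python3 sg.py; python3 - <<'E'
from sg import *
s=read_state(); cp=campose('wrist',s); im=save('wrist','w10.png'); g=cv2.GaussianBlur(cv2.cvtColor(im,cv2.COLOR_RGB2GRAY).astype(np.float32),(5,3),0)
d=np.diff(g,axis=0)
def line(cols,r0,r1,z,sgn):
    P=[]
    for u in cols:
        k=(sgn*d[r0:r1,u]); v=r0+int(np.argmax(k)); P.append(S.inv().apply(onz(cp,u,v+.5,z)-O)*1000)
    P=np.array(P); k=np.polyfit(P[:,1],P[:,0],1); r=P[:,0]-np.polyval(k,P[:,1]); print('slope deg rel',np.degrees(np.arctan(-k[0])).round(2),'x at y=-25',np.polyval(k,-25).round(1),'rms',r.std().round(2))
line(range(60,460,8),55,85,.05,-1)
line([*range(145,215,5),*range(295,335,5),*range(355,380,5)],232,258,.056,-1)
print(cp[1])
E
python3 sg.py
```

```text
t 26.77 saw xyz [-17.3 -27.8  67.1] rot [-179.92   -2.    169.24] Fsaw [-12.5   0.9   6.8] q [ 19.  22. -10. 113.   5.  47.  86.]
rot [-0.1 -2.  -0.1]
slope deg rel -0.64 x at y=-25 -100.8 rms 0.16
slope deg rel -0.73 x at y=-25 -17.9 rms 0.17
[ 0.43711153 -0.1327111   0.21192525]
t 26.82 saw xyz [-17.3 -27.8  67.1] rot [-179.93   -2.    169.25] Fsaw [-12.    0.7   7.6] q [ 19.  22. -10. 113.   5.  47.  86.]
rot [-0.1 -2.  -0.1]
```

Squareness agrees: the blank's bevel foot and the bed edge differ by 0.1°. The near face is about 85 mm from the bed edge, which is the seated value. The push is steady at about 12 N into the fence and 7 N down, so I'm handing in.

```bash
python3 -c "
from station import hand_in; print(hand_in())"; python3 sg.py
```

```text
the job is handed in; nothing more can be done
None
the job is handed in; nothing more can be done
```

The job is done and handed in at about 27 s. The blank sits flush with the fence and against the stop block, and the fingers were still pushing it.

- **Stop button:** I pressed it to its hard stop at 89 mm, gripped it, turned it about 76° (1.33 rad) clockwise and let go. The side view then showed the head at its starting height. Two checks on that disagreed:
  - A red-centroid comparison from that camera first read as if the head were still down. The top-edge profile and the enlarged crop showed it was up.
  - The wrist-camera height check on its own could not settle it.
- **Blank:** I squared it with pushes on the bevel and slid it by its left end to the stop block, where it would not move further at 9.6 N. I then pushed diagonally on the bevel.
- **Last checks:**
  - The blank was within 0.1° of parallel to the bed edge.
  - Its near face was about 85 mm from that edge, as it should be when seated. The raw line fit read 83 mm because it picked up the foot of the face 6 mm lower.
  - There was no visible gap at the red stop block.
- **Final push:** it was steady at about 12 N into the fence and 7 N down. That is slightly steeper than the two-to-one asked for.

Nothing else on the bench was touched, as far as I could see.

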